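# Set the capped marker in the slanted rest, cap end up

## Robot

A 6-joint arm with a two-finger parallel gripper is mounted at the origin on the work surface; the furniture and walls round the work are solid. World frame = base frame: x ahead of the robot, y to its left, z up, the work surface at z = 0. Lengths are in m, angles in degrees, forces in N, time in s.
With the tool pointing down it reaches from about 0.35 to 0.875 m from the base axis. Payload 4.2 kg.
Tool frame: the origin (TCP) lies between the finger pads; the fingertips stand 8 mm ahead of it and the grasp point (between the pads) lies 11 mm behind it; z points along the fingers, y is the line along which they close (so a half turn about z gives the same grasp; the last joint's range is limited). The gripper opens to 87 mm and grips with 3 to 60 N. Pads are 19 mm wide; open, the fingers measure 117 mm over their backs; the gripper's body (75 mm by 190 mm) begins 51 mm behind the grasp point.
Start: joints at [-53.136, 22.042, 0.453, 0, -68.411, -14.817], TCP at [0.235, -0.579, 0.231] pointing down, gripper open.
Joint ranges: [-179.83, 179.83], [-69.29, 118.12], [-61.27, 80.66], [-181.25, 117.63], [-171.15, -9.14], [-177.46, 177.46]. Speed limits (degrees/s): [159.86, 159.86, 180, 180, 180, 180].

## Interface

Orientations are given as a 3x3 rotation matrix whose columns are the frame's x, y, z axes.
In Python, from station import sense, capture, camera_model, finish_job, find_in gives the robot as it stands. The module is installed in compiled form; this text tells all that it offers.
- The arm moves only by the tool arm_command, never from a script. Its argument "motion" is a list of rows, each a list of 7 numbers: the finger opening in mm, from 0 to 87, then the shift along the tool's x, y, z in mm, then the turn, a rotation vector about the tool's x, y, z in rad. In form: [[jaw, dx, dy, dz, rx, ry, rz], ...]. A call has 1 to 8 rows; each row shifts and turns the commanded pose from where the row before left it, along the tool's axes as they then stand; what a row does not reach is not made up. A row lasts 1/10 s, in which the tool goes at most 50 mm and 8.59 degrees, less where a joint would pass 70% of its speed; a pose out of reach is approached as far as the arm can. A call with a gripper value outside its range is refused whole. The fingers move at their own pace and stop on an object; the grip force is fixed at half the most. Time passes only in rows, so rows that do not move let the fingers close. It gives the time, the measured TCP pose, the force, the opening and the grip force at its end, in the units of the state.
- sense(): the state, without advancing time (a new reading comes with each control period).
- capture(name): name is "side" or "top"; returns the picture (480x640x3 uint8, red, green, blue); there is no depth.
- camera_model(name): a dict with "fx", "fy", "cx", "cy" (pixels), "R" (3x3) and "t" (3): a world point X has camera coordinates R X + t. Camera axes: x right, y down, z forward; pixel columns grow to the right and rows downward; lengths in m; the calibration is good to about 2 mm. A picture is of the moment at which its call begins. camera_model takes no time and is no camera call.
- finish_job(): hands the job in; it is judged then, once.
Trained networks look in the newest picture that a camera, given by its name, has taken for a name from the list of things; names that differ only in an ending like _2 or _b are one class to them, and where a whole thing is asked for, a point or a joint stands for the part that bears it (a point fixed in the world has none). Each returns a list of dicts, best first, with "p" (0 to 1); they miss things now and then, are a little off and sometimes report something else, mostly with a low value. They report only what shows in the picture. A call takes as long as a camera call.
- find_in(target, camera): "location" ([row, column] in pixels, amid what is visible of it).
The state is a dict: "time_s": time; "joints": joint angles; "joint_velocities": joint speeds; "effort": joint torques, N m; "tcp_pos": TCP position; "ee_rot": TCP orientation; "wrist_force": force on the tool from outside, world axes, zero at the start; "moment": the same for the moment, N m; "gripper_width": opening from 0.0 (shut) to 1.0 (fully open); "gripper_force": force on a finger pad.
Only numpy, scipy, OpenCV 4.12 (cv2) and the standard library are available. Lean on these libraries where they do the work, as an engineer would, in place of code of your own. Each camera call takes 0.05 s, during which the arm holds its last target. There are 200 camera calls.

## Task

Pick up the capped marker pen that lies on the table and set it in the wooden slanted rest, lying in both V forks with its black cap at the high end and its other end down by the heel stop, so that it can be taken up again at a writing angle. Let go of it and leave it resting there.

Things in the scene. Friction and masses are not known exactly. Their poses are not given: they have to be found in the camera images.
- marker: Capped marker pen, white barrel with a black cap, a plain round rod 135 mm long and 16 mm in diameter, 20 to 45 g, lying on the table. Its origin is at mid length on the underside as it first lies; its y axis runs along the pen toward the CAP end, z is up as it first lies.
- marker_mid (a point): Centre of the marker, at mid length on its axis (8 mm above marker's origin); the axes are those of the marker: +y toward the cap end. Grip it here across the barrel.
- slant_rest: Fixed pen rest on the cutting mat, of pale wood: board 190 x 84 x 14 mm with two V forks (45 degree walls, mouth 50 mm wide) at x = -40 mm (low) and +40 mm (high, tips 111 mm above the origin), 72 mm free between them, and a heel plate behind the low fork. Origin under the board's centre, z up; x runs level from the low to the high end, which points away from the robot within about 30 degrees.
- rest_seat (a point): Where the centre of the seated marker lies: midway between the forks, 75 mm above the board's underside. Its y axis points up the slope (30 degrees above level, toward the high end), z upward square to the slope, x level. The heel plate stands square to the slope, its face 70.5 mm below this point along it: a seated marker may slide down 3 mm to it.

How it is judged (in metres and radians):
At the end, for the whole second after the job is handed in: The marker lies in the rest at its slope: its centre within 15 mm of the seat point, its length within 10 degrees of the slope, cap end up, at rest (distance between marker_mid and rest_seat below 0.015 m and angle between the y axis of marker_mid and the y axis of rest_seat, either way round below 0.175 rad and angle between marker_mid's own y axis and vertical below 1.3 rad and linear speed of marker below 0.02 m/s); the robot touches nothing.
It also fails if it takes over 35 s, if anything falls off the work surface, if the arm or the gripper's body presses on something with over 40 N, if the wrist force passes 120 N, or if a joint passes its speed limit or range.

## Working session

There is one attempt and no reset: what is moved stays moved. The work goes in short steps, Python scripts to look and compute and a tool call to move; the robot and the scene stay as the last step left them, time stands still between calls to the robot, and variables do not carry over. Pictures are saved under pics/ and viewed, at most 10 in all, crops included, and the job is handed in when it is done.

Besides the shell and the picture viewer there is one more tool, called after "Emit:" as name(argument=value, ...), one argument or row to a line, values as JSON. arm_command: Moves the arm, as the interface text tells. Its arguments: {"type":"object","properties":{"motion":{"type":"array"}},"required":["motion"]}

```bash
mkdir -p pics; python3 - <<'E'
from station import *
import cv2,numpy as np
np.set_printoptions(precision=4,suppress=True)
for n in("top","side"):
    cv2.imwrite(f"pics/{n}0.png",capture(n)[:,:,::-1]); m=camera_model(n)
    print(n,m, 'C',-np.array(m['R']).T@np.array(m['t']))
    for t in("marker","slant_rest"): print(t,find_in(t,n)[:2])
s=sense();print(s)
E
```

```text
top {'fx': 476.99518815466485, 'fy': 476.99518815466485, 'cx': 314.5648746594182, 'cy': 230.8673254835527, 'R': array([[-0.0012, -1.    , -0.0011],
       [-0.9944,  0.0013, -0.1055],
       [ 0.1055,  0.001 , -0.9944]]), 't': array([-0.0526,  0.5636,  0.8499])} C [ 0.4707 -0.0543  0.9046]
marker [{'location': [261.3, 435.8], 'p': 0.84}]
slant_rest [{'location': [211.9, 205.1], 'p': 0.68}]
side {'fx': 540.1709435420945, 'fy': 540.1709435420945, 'cx': 313.92537656381216, 'cy': 241.8300998350707, 'R': array([[-0.9755, -0.2193, -0.0156],
       [-0.0977,  0.4961, -0.8627],
       [ 0.197 , -0.8401, -0.5054]]), 't': array([0.5257, 0.1695, 0.7404])} C [0.3836 0.6532 0.5287]
marker [{'location': [232.0, 364.5], 'p': 0.63}]
slant_rest [{'location': [372.3, 242.2], 'p': 0.87}]
{'time_s': 0.3, 'joints': array([-53.1358,  22.0594,   0.4288,  -0.0063, -68.4112, -14.8174]), 'joint_velocities': array([-0.034 , -0.2204,  0.1353, -0.0542, -0.0894, -0.0448]), 'effort': array([ -0.0002, -39.0039,  18.7247,   4.2157,   0.013 ,  -0.0001]), 'tcp_pos': array([ 0.2345, -0.5791,  0.2302]), 'ee_rot': array([[-0.9269, -0.3753, -0.0004],
       [-0.3753,  0.9269,  0.0006],
       [ 0.0001,  0.0007, -1.    ]]), 'wrist_force': array([-0.8985, -0.3273, -0.1363]), 'moment': array([-0.0305,  0.0196, -0.0383]), 'gripper_force': 0.0, 'gripper_width': 1.002212583398953}
```

View pics/top0.png

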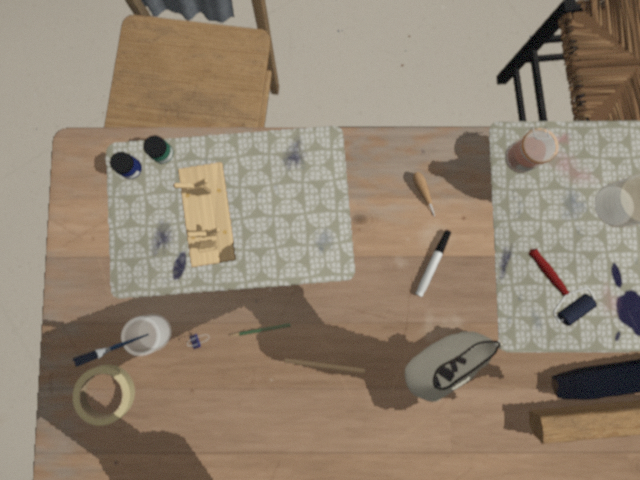

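View pics/side0.png

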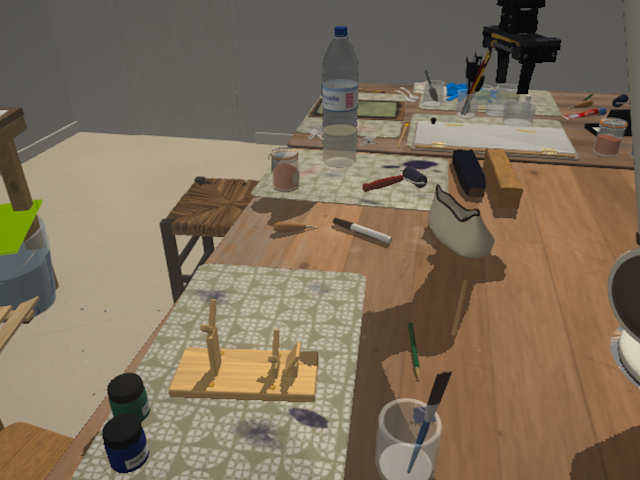

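The top view shows the marker from its cap end at about (447,231) to its white end at (419,295). The rest's board has corners at about (180,165), (221,162), (235,262) and (190,266). The tall fork is near the top, so the high end is at far x. I'll enlarge both views.

```bash
python3 - <<'E'
import cv2,numpy as np
t=cv2.imread("pics/top0.png");s=cv2.imread("pics/side0.png")
a=cv2.resize(t[150:280,165:245],None,fx=4.5,fy=4.5,interpolation=cv2.INTER_CUBIC)
b=cv2.resize(t[225:305,405:460],None,fx=7,fy=7,interpolation=cv2.INTER_CUBIC)[:585]
b=cv2.copyMakeBorder(b,0,585-b.shape[0],0,0,cv2.BORDER_CONSTANT)
cv2.imwrite("pics/z1.png",np.hstack([a,b]))
cv2.imwrite("pics/z2.png",cv2.resize(s[290:410,165:325],None,fx=5,fy=5,interpolation=cv2.INTER_CUBIC))
E
```

```text
(no output)
```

View pics/z1.png

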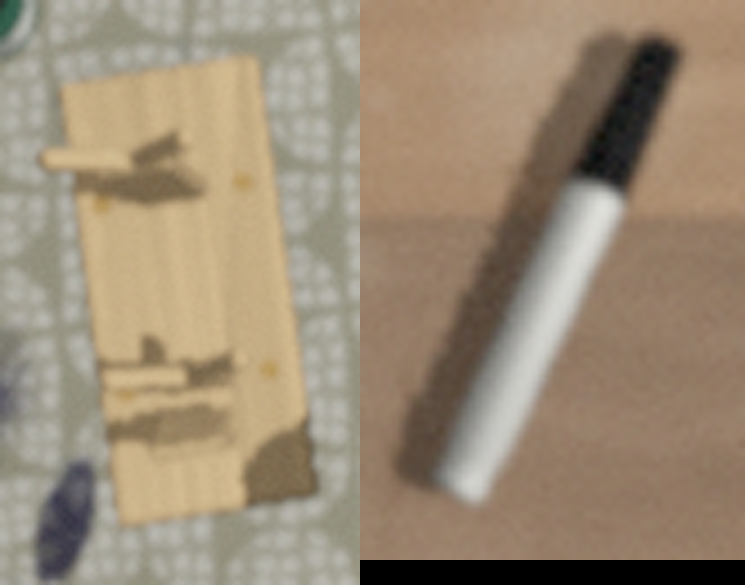

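View pics/z2.png

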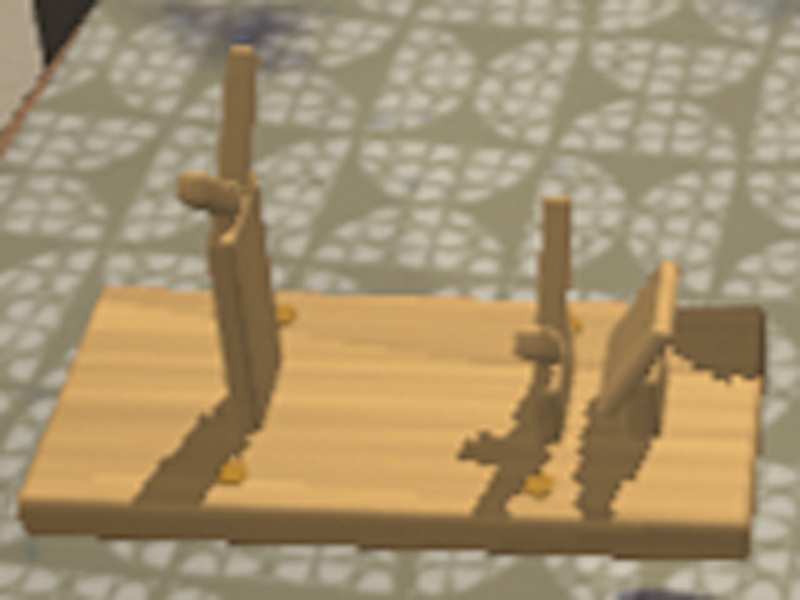

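The zooms show clear board corners in both views. The marker's ends in the left panel's neighbour are at (660,38) for the cap and (462,495) for the white end. I'll fit the poses next.

```bash
cat > h.py <<'E'
import numpy as np
from station import camera_model
from scipy.spatial.transform import Rotation as Rn
np.set_printoptions(precision=4,suppress=True)
M={n:camera_model(n) for n in("top","side")}
def proj(n,X):
    m=M[n];c=np.atleast_2d(X)@np.array(m['R']).T+m['t']
    return np.c_[m['fx']*c[:,0]/c[:,2]+m['cx'],m['fy']*c[:,1]/c[:,2]+m['cy']]
def plane(n,uv,z):
    m=M[n];R=np.array(m['R']);C=-R.T@m['t'];d=R.T@[(uv[0]-m['cx'])/m['fx'],(uv[1]-m['cy'])/m['fy'],1]
    return C+d*(z-C[2])/d[2]
def unz(p,f,o): return (np.array(p,float)+.5)/f-.5+o
def yaw(a): return Rn.from_euler('z',a).as_matrix()
def steps(p0,R0,p1,R1): # shift in tool axes (mm), turn (rad)
    return (R0.T@(np.array(p1)-p0))*1e3, Rn.from_matrix(R0.T@R1).as_rotvec()
E
python3 - <<'E'
from h import *
from scipy.optimize import least_squares
t=unz([(63,87),(257,55),(317,493),(120,525)],4.5,[165,150])
s=unz([(25,505),(105,288),(765,310),(750,525)],5,[165,290])
L=np.array([(95,42,14),(95,-42,14),(-95,-42,14),(-95,42,14)])/1e3
def pose(q): return L@yaw(q[3]).T+q[:3]
for k,(a,b) in {'both':(1,1),'top':(1,0),'side':(0,1)}.items():
    f=lambda q:np.r_[a*(proj('top',pose(q))-t).ravel(),b*(proj('side',pose(q))-s).ravel(),(q[2]*1e3-1)*(1)]
    r=least_squares(f,[.5,.18,0,.1]);print(k,r.x[:3],np.degrees(r.x[3]),np.abs(r.fun).max())
c=unz((660-360,38),7,[405,225]);w=unz((462-360,495),7,[405,225])
C=plane('top',c,.008);W=plane('top',w,.008);d=C-W
print(C,W,'mid',(C+W)/2,'len',np.linalg.norm(d),'yaw',np.degrees(np.arctan2(d[1],d[0])))
print('side proj',proj('side',np.array([C,W])))
E
```

```text
both [0.598  0.1492 0.001 ] 9.14572539358603 1.8318816460648577
top [0.5983 0.15   0.0008] 8.90325574476483 0.8820312952362883
side [0.5983 0.1479 0.0004] 9.380893327701893 1.453546007956703
[ 0.5672 -0.3045  0.008 ] [ 0.4449 -0.248   0.008 ] mid [ 0.506  -0.2762  0.008 ] len 0.13465306238147498 yaw -24.773933500326592
side proj [[333.04   220.3431]
 [390.2938 239.7544]]
```

```bash
python3 - <<'E'
from h import *
from station import sense
s=sense();R0=s['ee_rot'];
y=np.radians(-24.77+180);x=np.array([np.cos(y),np.sin(y),0]);z=np.array([0,0,-1.]);R1=np.c_[x,np.cross(z,x),z]
print(steps(s['tcp_pos'],R0,[.506,-.2762,.012],R1))
E
```

```text
(array([-365.3194,  178.7206,  218.2824]), array([ 0.0007, -0.0004,  0.8171]))
```

Emit:
arm_command(
  motion=[
    [87,-20,10,0,0,0,0],
    [87,-35,17,0,0,0,0],
    [87,-35,17,0,0,0,0],
    [87,-35,17,0,0,0,0],
    [87,-35,17,0,0,0,0],
    [87,-35,17,0,0,0,0],
    [87,-35,17,0,0,0,0],
    [87,-35,17,0,0,0,0],
  ],
)

```text
time_s: 1.1
tcp_pos: [0.4327, -0.3589, 0.2307]
ee_rot: [[-0.927, -0.375, 0.0], [-0.375, 0.927, -0.0], [-0.0, -0.0, -1.0]]
wrist_force: [0.4, 0.5, -0.5]
gripper_width: 0.997
gripper_force: 0.0
```

Emit:
arm_command(
  motion=[
    [87,-35,17,0,0,0,0],
    [87,-35,17,0,0,0,0],
    [87,-30,16,0,0,0,0],
    [87,0,0,10,0,0,0.12],
    [87,0,0,20,0,0,0.12],
    [87,0,0,20,0,0,0.12],
    [87,0,0,20,0,0,0.12],
    [87,0,0,20,0,0,0.12],
  ],
)

```text
time_s: 1.9
tcp_pos: [0.5058, -0.2763, 0.1399]
ee_rot: [[-0.976, 0.218, 0.0], [0.218, 0.976, -0.0], [-0.0, 0.0, -1.0]]
wrist_force: [0.7, 1.2, -0.1]
gripper_width: 1.001
gripper_force: 0.0
```

Emit:
arm_command(
  motion=[
    [87,0,0,20,0,0,0.12],
    [87,0,0,10,0,0,0.1],
    [87,0,0,0,0,0,0],
    [87,0,0,0,0,0,0],
  ],
)

```text
time_s: 2.3
tcp_pos: [0.506, -0.2765, 0.1108]
ee_rot: [[-0.908, 0.419, 0.0], [0.419, 0.908, -0.0], [-0.0, -0.0, -1.0]]
wrist_force: [0.0, 0.1, -0.4]
gripper_width: 1.002
gripper_force: 0.0
```

```bash
python3 - <<'E'
from h import *
from station import sense
s=sense();R0=s['ee_rot'];print(s['time_s'],s['joints'],s['tcp_pos'])
y=np.radians(-24.77+180);x=np.array([np.cos(y),np.sin(y),0]);z=np.array([0,0,-1.]);R1=np.c_[x,np.cross(z,x),z]
print(steps(s['tcp_pos'],R0,[.506,-.2762,.012],R1))
E
```

```text
2.3 [ -12.5581   23.8326  -15.63      0.0223  -50.522  -102.2558] [ 0.506  -0.2765  0.1108]
(array([ 0.1718,  0.3174, 98.8316]), array([-0.0002,  0.0003, -0.0005]))
```

Emit:
arm_command(
  motion=[
    [87,0,0,20,0,0,0],
    [87,0,0,30,0,0,0],
    [87,0,0,25,0,0,0],
    [87,0,0,14,0,0,0],
    [87,0,0,7,0,0,0],
    [87,0,0,3,0,0,0],
    [87,0,0,0,0,0,0],
    [40,0,0,0,0,0,0],
  ],
)

```text
time_s: 3.1
tcp_pos: [0.5066, -0.2766, 0.0127]
ee_rot: [[-0.907, 0.421, 0.002], [0.421, 0.907, -0.001], [-0.002, 0.0, -1.0]]
wrist_force: [0.5, -0.3, 0.0]
gripper_width: 0.964
gripper_force: 0.0
```

Emit:
arm_command(
  motion=[
    [30,0,0,0,0,0,0],
    [10,0,0,0,0,0,0],
    [10,0,0,0,0,0,0],
    [10,0,0,0,0,0,0],
    [10,0,0,0,0,0,0],
    [10,0,0,0,0,0,0],
  ],
)

```text
time_s: 3.7
tcp_pos: [0.5057, -0.2763, 0.0115]
ee_rot: [[-0.907, 0.422, -0.0], [0.422, 0.907, 0.0], [0.0, -0.0, -1.0]]
wrist_force: [1.0, -0.2, 0.2]
gripper_width: 0.449
gripper_force: 0.0
```

Emit:
arm_command(
  motion=[
    [10,0,0,0,0,0,0],
    [10,0,0,0,0,0,0],
    [10,0,0,0,0,0,0],
    [10,0,0,0,0,0,0],
    [10,0,0,0,0,0,0],
    [10,0,0,0,0,0,0],
  ],
)

```text
time_s: 4.3
tcp_pos: [0.5058, -0.2764, 0.0115]
ee_rot: [[-0.907, 0.422, 0.0], [0.422, 0.907, -0.0], [-0.0, 0.0, -1.0]]
wrist_force: [0.2, 0.4, 0.7]
gripper_width: 0.164
gripper_force: 29.9
```

Emit:
arm_command(
  motion=[
    [10,0,0,-10,0,0,0],
    [10,0,0,-25,0,0,0],
    [10,0,0,-40,0,0,0],
    [10,0,0,-40,0,0,0],
    [10,0,0,-40,0,0,0],
    [10,0,0,-40,0,0,0],
    [10,0,0,-25,0,0,0],
    [10,0,0,-10,0,0,0],
  ],
)

```text
time_s: 5.1
tcp_pos: [0.5067, -0.2768, 0.2456]
ee_rot: [[-0.907, 0.421, 0.006], [0.421, 0.907, -0.002], [-0.007, 0.001, -1.0]]
wrist_force: [0.7, -0.6, 0.2]
gripper_width: 0.165
gripper_force: 29.9
```

```bash
cat >> h.py <<'E'
a=np.radians(9.15);c30,s30=np.cos(np.pi/6),.5
U=np.array([c30*np.cos(a),c30*np.sin(a),s30]);SZ=np.array([-s30*np.cos(a),-s30*np.sin(a),c30])
SEAT=np.array([.598,.149,.076]);RT=np.c_[-U,np.cross(-SZ,-U),-SZ]
E
python3 - <<'E'
from h import *
from station import *
import cv2
s=sense();R0=s['ee_rot'];p=s['tcp_pos'];print(s['joints'],p,s['gripper_force'])
h=np.array([-np.cos(a),-np.sin(a),0]);z=np.array([0,0,-1.]);RY=np.c_[h,np.cross(z,h),z]
H=SEAT+SZ*(.0035+.13)+U*.001
print('yaw',steps(p,R0,p,RY));print('trans',steps(p,RY,H,RY));print('tilt',steps(H,RY,H,RT))
im=capture('side');im2=capture('top')
uv=proj('side',p)[0].astype(int);vv=proj('top',p)[0].astype(int);print(uv,vv)
def cr(i,u):
    x=max(0,min(540,u[0]-50));y=max(0,min(380,u[1]-50));print(x,y);return cv2.resize(i[y:y+100,x:x+100,::-1],None,fx=4,fy=4)
cv2.imwrite('pics/g.png',np.hstack([cr(im,uv),cr(im2,vv)]))
E
```

```text
[ -12.5563   16.6224   -5.3623    0.0395  -67.6386 -102.3787] [ 0.5067 -0.2768  0.2456] 29.942697052191534
yaw (array([0., 0., 0.]), array([-0.0012,  0.0066, -0.5946]))
trans (array([-91.9789, 405.8218,  53.5212]), array([0., 0., 0.]))
tilt (array([0., 0., 0.]), array([-0.    , -0.5236,  0.    ]))
[364 111] [476 255]
314 61
426 205
```

View pics/g.png

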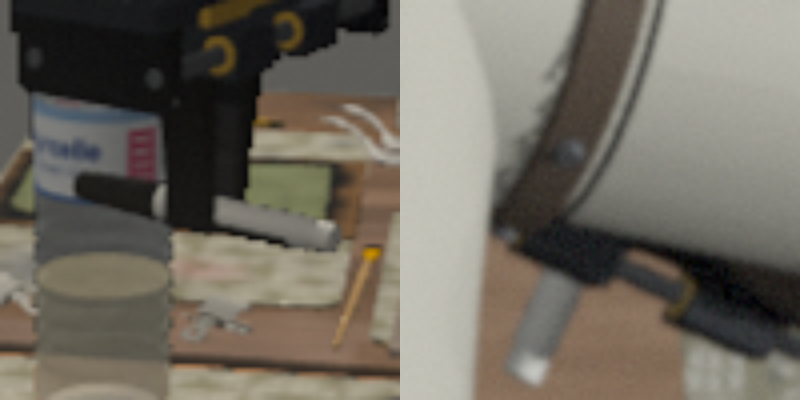

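The side crop shows the pen held level at mid length. Its cap end is at about (333,107) and its white end at (398,119) in full-image pixels. Next I'll turn and carry it.

Emit:
arm_command(
  motion=[
    [10,0,0,0,0,0,-0.06],
    [10,0,0,0,0,0,-0.12],
    [10,0,0,0,0,0,-0.12],
    [10,0,0,0,0,0,-0.12],
    [10,0,0,0,0,0,-0.12],
    [10,0,0,0,0,0,-0.055],
    [10,-4,20,0,0,0,0],
    [10,-9,40,0,0,0,0],
  ],
)

```text
time_s: 6.0
tcp_pos: [0.5078, -0.2156, 0.2385]
ee_rot: [[-0.988, -0.155, -0.005], [-0.155, 0.988, 0.001], [0.005, 0.002, -1.0]]
wrist_force: [-0.1, 0.6, -0.2]
gripper_width: 0.17
gripper_force: 29.9
```

Emit:
arm_command(
  motion=[
    [10,-9,40,0,0,0,0],
    [10,-9,40,0,0,0,0],
    [10,-9,40,0,0,0,0],
    [10,-9,40,0,0,0,0],
    [10,-9,40,0,0,0,0],
    [10,-9,40,0,0,0,0],
    [10,-9,40,0,0,0,0],
    [10,-9,40,0,0,0,0],
  ],
)

```text
time_s: 6.8
tcp_pos: [0.5279, 0.1137, 0.2392]
ee_rot: [[-0.987, -0.159, -0.004], [-0.159, 0.987, -0.002], [0.005, -0.001, -1.0]]
wrist_force: [0.6, -0.6, 0.3]
gripper_width: 0.167
gripper_force: 29.9
```

Emit:
arm_command(
  motion=[
    [10,-7,26,0,0,0,0],
    [10,0,0,0,0,-0.06,0],
    [10,0,0,0,0,-0.12,0],
    [10,0,0,0,0,-0.12,0],
    [10,0,0,0,0,-0.12,0],
    [10,0,0,0,0,-0.104,0],
    [10,0,0,0,0,0,0],
    [10,0,0,0,0,0,0],
  ],
)

```text
time_s: 7.6
tcp_pos: [0.5333, 0.1365, 0.2412]
ee_rot: [[-0.864, -0.154, 0.48], [-0.137, 0.988, 0.071], [-0.485, -0.005, -0.874]]
wrist_force: [0.5, 0.2, 0.9]
gripper_width: 0.165
gripper_force: 29.9
```

```bash
cat > chk.py <<'E'
from h import *
from station import *
import cv2,sys
s=sense();R0=s['ee_rot'];p=s['tcp_pos'];print(s['time_s'],s['joints'],p,s['gripper_force'])
for d in (.06,0): print(d,steps(p,R0,SEAT+SZ*(.0035+d)+U*.001,RT))
P=p+R0[:,2]*.0035;E=np.array([P-R0[:,0]*.0675,P+R0[:,0]*.0675])
e=proj('side',E);print('cap,white exp side',e,'top',proj('top',E))
i=capture('side')[:,:,::-1];x,y=(e.mean(0)-[80,60]).astype(int);print('crop',x,y)
cv2.imwrite(sys.argv[1],cv2.resize(i[y:y+120,x:x+160],None,fx=5,fy=5,interpolation=cv2.INTER_CUBIC))
E
python3 chk.py pics/h.png
```

```text
7.6 [  35.8038    1.5856  -41.1622   32.5798  -24.5063 -144.022 ] [0.5333 0.1365 0.2412] 29.94439351295796
0.06 (array([ 22.7214,   2.7329, 112.8787]), array([-0.0063, -0.0168, -0.002 ]))
0 (array([ 21.7128,   3.1127, 172.869 ]), array([-0.0063, -0.0168, -0.002 ]))
cap,white exp side [[233.1826 196.8176]
 [339.4519 249.5761]] top [[166.5047 190.2492]
 [190.5652 277.4881]]
crop 206 163
```

View pics/h.png

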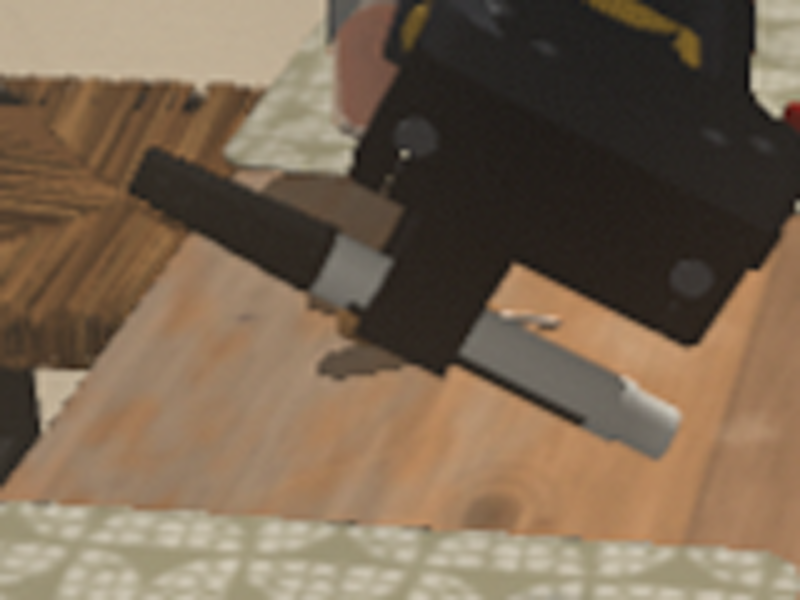

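The pen ends match their expected positions to within about 1 px, so the grasp offset holds. Joint 5 is at -24.5° and its limit is -9°, so I'll fit the kinematics before descending.

```bash
cat > kin.py <<'E'
from h import *
from scipy.optimize import least_squares
Q=np.array([[-53.1358,22.0594,.4288,-.0063,-68.4112,-14.8174],[-12.5581,23.8326,-15.63,.0223,-50.522,-102.2558],[-12.5563,16.6224,-5.3623,.0395,-67.6386,-102.3787],[35.8038,1.5856,-41.1622,32.5798,-24.5063,-144.022]])
P=np.array([[.2345,-.5791,.2302],[.506,-.2765,.1108],[.5067,-.2768,.2456],[.5333,.1365,.2412]])
def ax(k,d): return Rn.from_rotvec(np.radians(d)*np.eye(3)[k]).as_matrix()
def fk(q,k,s=(1,1,1)):
    a1,h,L2,L3,e,Lt,lat=k
    f=q[1]-q[2]
    A=ax(2,q[0]); F=A@ax(1,f)          # forearm along x of F
    w=A@np.array([a1,-lat,h])+A@ax(1,q[1])@np.array([0,0,L2])+F@np.array([L3,0,e])
    T=F@ax(0,s[0]*q[3])@ax(1,-q[4])@ax(0,s[1]*q[5])   # tool z along x
    return w+T[:,0]*Lt,T
if __name__=="__main__":
    from itertools import product
    for s in product((1,-1),(1,-1)):
        f=lambda k:np.r_[np.concatenate([fk(q,k,s)[0]-p for q,p in zip(Q,P)]),.0005*(k-[0,.3,.4,.4,0,.25,.16])]
        r=least_squares(f,[0,.3,.4,.4,0,.25,.16]);print(s,r.x,np.abs(r.fun[:12]).max(),fk(Q[3],r.x,s)[1][:,0])
        if s[1]==1:
          for roll in (0,-15,-25,15,25):
            for d in (.17,.0):
              R=Rn.from_rotvec(U*np.radians(roll)).as_matrix()@RT; z=R[:,2]
              tgt=SEAT-z*(.0035+d)
              g=lambda q:np.r_[fk(np.r_[q,0],r.x,s)[0]-tgt,fk(np.r_[q,0],r.x,s)[1][:,0]-z]
              b=least_squares(g,Q[3][:5]);print(roll,d,b.x,b.cost)
E
python3 kin.py
```

```text
(1, 1) [0.2681 0.1438 0.3038 0.2227 0.0089 0.1222 0.1771] 0.054038862163922355 [ 0.2188  0.4333 -0.8743]
0 0.17 [ 37.6922  -4.6936 -37.8951 -26.2649 -32.6746] 6.849803078292435e-25
0 0.0 [ 33.1924  35.1488 -35.6483  54.3021  14.5271] 5.404233365531023e-19
-15 0.17 [ 45.6598   0.4072 -35.7595 -42.6847 -46.9429] 1.0412175759194946e-19
-15 0.0 [ 36.2766  36.4521 -34.1119  88.0039  26.7972] 1.194261657635045e-19
-25 0.17 [ 49.6321   6.8882 -33.4344 -48.0726 -55.8409] 5.2981606496493505e-15
-25 0.0 [ 38.0351  38.3897 -32.3457  97.4597  36.4389] 7.58785159504873e-25
15 0.17 [ 28.2122  -3.0099 -39.0491  13.6384 -21.6239] 5.47443010746651e-14
15 0.0 [ 29.818   35.9342 -35.7858 164.2033 -15.2707] 6.894985563788112e-24
25 0.17 [ 21.8985   1.9145 -39.0716  52.2844 -23.245 ] 1.9173877852263123e-17
25 0.0 [ 27.5704  37.5848 -35.0713 139.6928 -23.4835] 4.564287577220203e-23
(1, -1) [0.2681 0.1438 0.3038 0.2227 0.0089 0.1222 0.1771] 0.054038862163922355 [ 0.2188  0.4333 -0.8743]
(-1, 1) [ 0.1241  0.2377  0.5119  0.3151 -0.0207  0.3484  0.1507] 0.030453899641895557 [ 0.4802  0.071  -0.8743]
0 0.17 [
[... 177 characters left out ...]
526  46.1499 -47.817 ] 3.755814285152971e-22
-15 0.0 [ 45.8548  30.1559 -45.0544  91.3008 -29.755 ] 6.917822056924577e-14
-25 0.17 [ 63.8616  13.8462 -34.4626  46.4285 -57.9418] 5.575730970927368e-17
-25 0.0 [ 50.6303  34.078  -40.7085  76.4638 -39.375 ] 1.2256699238101447e-18
15 0.17 [ 20.1647   0.7529 -44.1092 -35.8813 -16.0226] 1.3323798821688743e-20
15 0.0 [ 23.8796  29.5169 -48.831   19.8633  22.0425] 1.7067406748774894e-24
25 0.17 [  6.4669   8.8499 -42.1323 109.5927  28.0743] 1.654443355409437e-16
25 0.0 [ 16.0594  33.2078 -46.6158  45.8668  30.5707] 3.1716276574076663e-24
(-1, -1) [ 0.1241  0.2377  0.5119  0.3151 -0.0207  0.3484  0.1507] 0.030453899641895557 [ 0.4802  0.071  -0.8743]
```

```bash
sed -i 's/a1,h,L2,L3,e,Lt,lat=k/a1,h,L2,L3,e,Lt,lat,l2,o=k/; s/return w+T\[:,0\]\*Lt,T/W=F@ax(0,s[0]*q[3]);return w-W[:,1]*l2+T[:,0]*Lt+W@ax(1,-q[4])[:,2]*o,T/' kin.py
cat > k2.py <<'E'
from kin import *
s=(-1,1);k0=np.array([0,.3,.45,.45,0,.25,.08,.08,0])
fs=lambda k:np.r_[np.concatenate([fk(q,k,s)[0]-p for q,p in zip(Q,P)]),.0005*(k-k0)]
r=least_squares(fs,k0);print(r.x,np.abs(r.fun[:12]).max())
for roll in (0,-15,-25,15,25):
  for d in (.17,.06,.0):
    R=Rn.from_rotvec(U*np.radians(roll)).as_matrix()@RT; z=R[:,2];tgt=SEAT-z*(.0035+d)
    g=lambda q:np.r_[fk(np.r_[q,0],r.x,s)[0]-tgt,fk(np.r_[q,0],r.x,s)[1][:,0]-z]
    b=least_squares(g,[35,5,-42,45 if roll<=0 else -30,-35]);print(roll,d,b.x,'%.1e'%b.cost)
E
python3 k2.py
```

```text
[-0.0027  0.1642  0.5648  0.4218  0.      0.302   0.0031  0.1568  0.0027] 3.658363607528248e-05
0 0.17 [ 35.3543   0.0648 -47.5088  41.0972 -19.626 ] 4.6e-15
0 0.06 [  3.4378  12.1537 -46.5016 133.3176   3.1245] 3.7e-04
0 0.0 [  2.6036  19.984  -37.9849 155.7229   3.4852] 1.4e-03
-15 0.17 [ 45.679    5.2382 -46.8079  56.3383 -36.5312] 1.2e-13
-15 0.06 [ 26.8216  15.6965 -50.946   92.7202 -23.1823] 1.6e-21
-15 0.0 [ 17.032   22.2569 -49.0536 115.1553 -20.8796] 2.7e-16
-25 0.17 [ 52.6221  11.5521 -42.7512  55.3758 -48.727 ] 5.4e-16
-25 0.06 [ 37.5131  19.8128 -47.7813  78.8121 -36.7649] 9.6e-22
-25 0.0 [ 28.5865  25.0902 -48.0614  94.8799 -33.4579] 4.1e-16
15 0.17 [ 21.686    2.1936 -28.3273 -18.0851 -28.4362] 7.8e-26
15 0.06 [ 22.8398  14.7452 -26.4707 -26.1227 -18.1516] 1.2e-15
15 0.0 [ 22.8247  21.7667 -23.3148 -32.5586 -14.7817] 5.3e-19
25 0.17 [  5.457    7.3679 -18.4029 -40.8195 -43.6168] 1.6e-25
25 0.06 [ 10.0346  17.6842 -17.7805 -48.1213 -33.9276] 8.5e-16
25 0.0 [ 11.8392  23.7506 -15.9248 -52.9671 -30.1448] 1.5e-15
```

The fitted kinematics match to 0.04 mm and show that the upright tilted pose is unreachable. Rolling the gripper 25° about the pen's axis solves this: joint 5 would be near -30° and joint 4 near -53°. I'll roll here at height.

Emit:
arm_command(
  motion=[
    [10,0,0,0,-0.03,0,0],
    [10,0,0,0,-0.06,0,0],
    [10,0,0,0,-0.06,0,0],
    [10,0,0,0,-0.06,0,0],
    [10,0,0,0,-0.06,0,0],
    [10,0,0,0,-0.06,0,0],
    [10,0,0,0,-0.06,0,0],
    [10,0,0,0,-0.046,0,0],
  ],
)

```text
time_s: 8.45
tcp_pos: [0.5372, 0.1396, 0.2451]
ee_rot: [[-0.859, -0.348, 0.375], [-0.136, 0.862, 0.489], [-0.493, 0.369, -0.788]]
wrist_force: [-0.1, -0.9, -0.4]
gripper_width: 0.167
gripper_force: 29.9
```

Emit:
arm_command(
  motion=[
    [10,0,0,0,0,0,0],
    [10,0,0,0,0,0,0],
    [10,0,0,0,0,0,0],
  ],
)

```text
time_s: 8.75
tcp_pos: [0.5342, 0.138, 0.2426]
ee_rot: [[-0.861, -0.346, 0.372], [-0.138, 0.865, 0.483], [-0.489, 0.365, -0.792]]
wrist_force: [0.3, 0.1, -0.6]
gripper_width: 0.167
gripper_force: 29.9
```

```bash
cat > st.py <<'E'
from h import *
from station import *
import sys
roll=25;RR=Rn.from_rotvec(U*np.radians(roll)).as_matrix()@RT
s=sense();R0=s['ee_rot'];p=s['tcp_pos'];print(s['time_s'],s['joints'],p,s['gripper_force'],s['wrist_force'])
for d in map(float,sys.argv[1:]): print(d,steps(p,R0,SEAT+SZ*d-RR[:,2]*.0035+U*.001,RR))
print('dir -SZ in tool',R0.T@-SZ)
E
python3 st.py .07 0
```

```text
8.75 [ 17.6081   4.7437 -18.161  -33.0469 -39.6522 -71.311 ] [0.5342 0.138  0.2426] 29.945100276189578 [ 0.282   0.0528 -0.6072]
0.07 (array([ 24.8984, -44.0855,  94.0295]), array([-0.0052, -0.0113, -0.0061]))
0.0 (array([ 24.    , -73.3353, 157.6191]), array([-0.0052, -0.0113, -0.0061]))
dir -SZ in tool [-0.0128 -0.4179  0.9084]
```

Emit:
arm_command(
  motion=[
    [10,5,-9,19,-0.005,-0.011,-0.006],
    [10,5,-9,19,0,0,0],
    [10,5,-9,19,0,0,0],
    [10,5,-9,19,0,0,0],
    [10,5,-8,18,0,0,0],
    [10,0,0,0,0,0,0],
    [10,0,0,0,0,0,0],
    [10,0,0,0,0,0,0],
  ],
)

```text
time_s: 9.55
tcp_pos: [0.5635, 0.1421, 0.1413]
ee_rot: [[-0.854, -0.353, 0.381], [-0.138, 0.861, 0.489], [-0.501, 0.365, -0.784]]
wrist_force: [-0.0, 0.1, -0.3]
gripper_width: 0.168
gripper_force: 29.9
```

```bash
python3 st.py .02 0; python3 chk.py pics/i.png
```

```text
9.55 [ 13.9648  15.3225 -18.6494 -45.3647 -32.5347 -53.9877] [0.5635 0.1421 0.1413] 29.945177243441776 [-0.0002  0.1355 -0.3218]
0.02 (array([  1.316 , -21.6788,  46.0762]), array([-0.0003,  0.0011,  0.001 ]))
0.0 (array([  1.3445, -30.1251,  64.2052]), array([-0.0003,  0.0011,  0.001 ]))
dir -SZ in tool [ 0.0014 -0.4223  0.9064]
9.55 [ 13.9648  15.3225 -18.6494 -45.3647 -32.5347 -53.9877] [0.5635 0.1421 0.1413] 29.945177243441776
0.06 (array([ 1.2579, -3.307 , 10.1457]), array([0.436 , 0.0013, 0.0008]))
0 (array([  1.3434, -28.6458,  64.5326]), array([0.436 , 0.0013, 0.0008]))
cap,white exp side [[215.536  271.8132]
 [313.7295 318.9867]] top [[182.0528 183.8121]
 [202.4363 259.7229]]
crop 184 235
```

View pics/i.png

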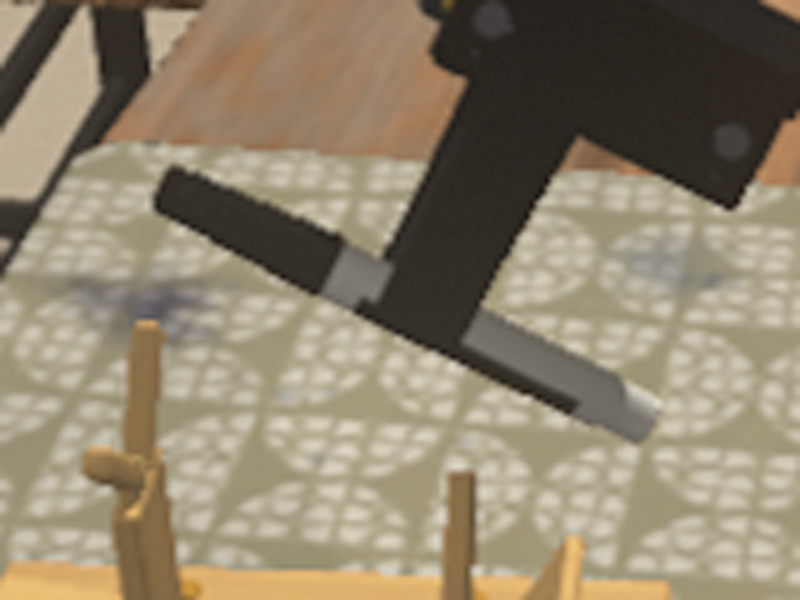

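The pen is in line above the rest, with its ends within 1–2 px of prediction. Fork tips are at about (204,328) and (214,300) for the high fork, and the low fork's far tip is at (276,330). I'll check these against the rest's pose.

```bash
python3 - <<'E'
from h import *
for l in ((40,25,111),(40,-25,111),(-40,-25,65),(-40,25,65)):
    X=yaw(a)@(np.array(l)/1e3)+[.598,.149,.001];print(l,proj('side',X),proj('top',X))
E
```

```text
(40, 25, 111) [[204.1858 324.2284]] [[176.2501 184.7203]]
(40, -25, 111) [[213.2967 299.6764]] [[205.5802 180.0494]]
(-40, -25, 65) [[276.4131 329.079 ]] [[217.6865 229.4368]]
(-40, 25, 65) [[271.5698 354.8358]] [[189.6689 233.9468]]
```

The fork tips agree, so I'll descend.

Emit:
arm_command(
  motion=[
    [10,1,-7,15,0,0,0],
    [10,0,-7,15,0,0,0],
    [10,0,-5,10,0,0,0],
    [10,0,-3,6,0,0,0],
    [10,0,-2,5,0,0,0],
    [10,0,-2,4,0,0,0],
    [10,0,0,0,0,0,0],
  ],
)

```text
time_s: 10.3
tcp_pos: [0.5925, 0.1459, 0.0864]
ee_rot: [[-0.856, -0.351, 0.38], [-0.137, 0.862, 0.489], [-0.499, 0.366, -0.785]]
wrist_force: [-0.5, 0.5, -0.2]
gripper_width: 0.166
gripper_force: 29.9
```

Emit:
arm_command(
  motion=[
    [10,0,-1,2,0,0,0],
    [10,0,-1,2,0,0,0],
    [10,0,-1,2,0,0,0],
    [10,0,0,0,0,0,0],
    [10,0,0,0,0,0,0],
  ],
)

```text
time_s: 10.8
tcp_pos: [0.5956, 0.1468, 0.0814]
ee_rot: [[-0.855, -0.352, 0.38], [-0.137, 0.861, 0.49], [-0.5, 0.367, -0.785]]
wrist_force: [-2.4, 0.9, 3.5]
gripper_width: 0.166
gripper_force: 30.0
```

```bash
python3 st.py 0
```

```text
10.8 [ 11.8179  23.3585 -15.6702 -52.1173 -30.5871 -44.6617] [0.5956 0.1468 0.0814] 29.950612258113054 [-2.3809  0.8896  3.5095]
0.0 (array([-0.6303, -0.9441,  2.6704]), array([ 0.0006, -0.0003, -0.0007]))
dir -SZ in tool [-0.0006 -0.4232  0.9061]
```

Emit:
arm_command(
  motion=[
    [10,0,0,1,0,0,0],
    [10,0,0,0,0,0,0],
    [10,0,0,0,0,0,0],
  ],
)

```text
time_s: 11.1
tcp_pos: [0.5959, 0.1472, 0.081]
ee_rot: [[-0.855, -0.353, 0.38], [-0.138, 0.861, 0.49], [-0.5, 0.367, -0.785]]
wrist_force: [-5.6, 0.1, 7.7]
gripper_width: 0.164
gripper_force: 30.0
```

It is seated: the force is square to the slope and balanced sideways. I'll release it.

Emit:
arm_command(
  motion=[
    [20,0,0,0,0,0,0],
    [25,0,0,0,0,0,0],
    [30,0,0,0,0,0,0],
    [40,0,0,0,0,0,0],
    [45,0,0,0,0,0,0],
    [50,0,0,0,0,0,0],
    [50,0,0,0,0,0,0],
    [50,0,0,0,0,0,0],
  ],
)

```text
time_s: 11.9
tcp_pos: [0.5962, 0.1468, 0.08]
ee_rot: [[-0.856, -0.352, 0.38], [-0.137, 0.862, 0.489], [-0.499, 0.366, -0.785]]
wrist_force: [0.6, 0.0, -0.4]
gripper_width: 0.561
gripper_force: 0.0
```

Emit:
arm_command(
  motion=[
    [50,0,0,0,0,0,0],
    [50,0,0,0,0,0,0],
    [50,0,0,-3,0,0,0],
    [50,0,0,-8,0,0,0],
    [50,0,0,-15,0,0,0],
    [50,0,0,-25,0,0,0],
    [50,0,0,-30,0,0,0],
    [50,0,0,-30,0,0,0],
  ],
)

```text
time_s: 12.7
tcp_pos: [0.5531, 0.0915, 0.1689]
ee_rot: [[-0.855, -0.352, 0.38], [-0.137, 0.862, 0.488], [-0.5, 0.365, -0.785]]
wrist_force: [0.8, 0.2, 0.4]
gripper_width: 0.576
gripper_force: 0.0
```

Emit:
arm_command(
  motion=[
    [50,0,0,-20,0,0,0],
    [50,0,0,0,0,0,0],
    [50,0,0,0,0,0,0],
  ],
)

```text
time_s: 13.0
tcp_pos: [0.5461, 0.0825, 0.1839]
ee_rot: [[-0.855, -0.352, 0.382], [-0.136, 0.862, 0.489], [-0.501, 0.366, -0.785]]
wrist_force: [-0.3, 0.1, -1.1]
gripper_width: 0.572
gripper_force: 0.0
```

```bash
python3 - <<'E'
from h import *
from station import *
import cv2
i=capture('side')[:,:,::-1];cv2.imwrite('pics/e.png',cv2.resize(i[285:405,165:325],None,fx=5,fy=5,interpolation=cv2.INTER_CUBIC))
for k in(0,-.003): print((proj('side',np.array([SEAT+U*(.0675+k),SEAT+U*(k-.0675)]))-[165,285])*5)
s=sense();print(s['time_s'],s['tcp_pos'],s['wrist_force'])
E
```

```text
[[148.2706 138.0697]
 [620.0647 354.5255]]
[[159.161  143.0661]
 [630.1407 359.1483]]
13.05 [0.5461 0.0828 0.183 ] [ 0.5899  0.6835 -0.5363]
```

View pics/e.png

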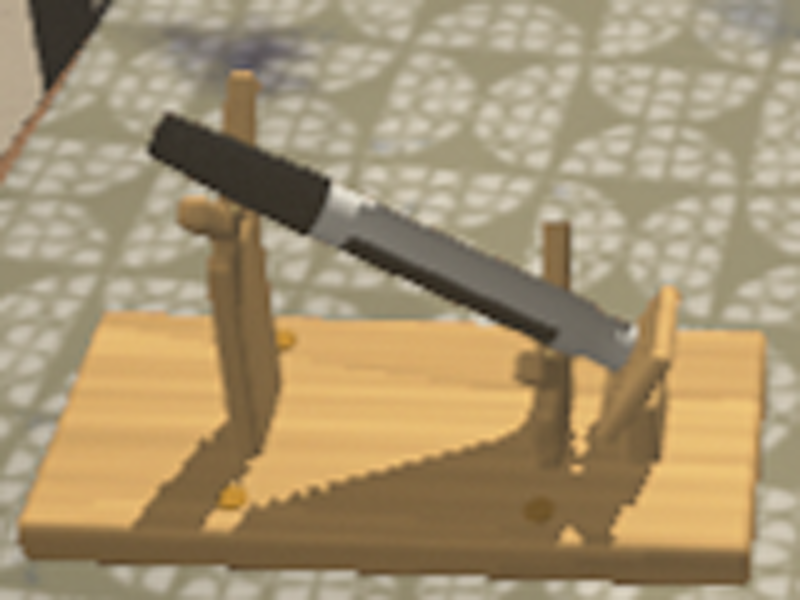

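The pen lies in both forks with its cap up at about (160,135) in the crop. Its lower end is at about (630,350) by the heel, which matches the seated prediction, and the gripper is clear.

```bash
python3 -c "
from station import finish_job
print(finish_job())"
```

```text
the job is handed in; nothing more can be done
None
```

The marker rests in both V forks, cap end up and lower end by the heel stop, with the gripper clear; I handed the job in at about 13 s, and no verdict came back.

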